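# Pack the lens kit and latch the case

### The arm

A 6-joint arm with a two-finger parallel gripper is mounted at the origin on the work surface. World frame = base frame: x ahead of the robot, y to its left, z up, the work surface at z = 0. Lengths are in m, angles in degrees, forces in N, time in s.
With the tool pointing down it reaches from about 0.3 to 0.75 m from the base axis. Payload 8.5 kg.
Tool frame: the origin (TCP) lies midway between the tips of the shut fingers; the grasp point (between the pads) lies grasp_offset behind it (grasp_offset is the distance from the TCP to the grasp point, in m); z points along the fingers, y is the line along which they close (so a half turn about z gives the same grasp; the last joint's range is limited). The gripper opens to 85 mm and grips with 20 to 120 N. Pads are 22 mm wide; open, the fingers measure 114 mm over their backs; the gripper's body (76 mm by 85 mm) begins 54 mm behind the grasp point. The pads swing forward as they close: fully open they stand 13 mm farther back than shut.
Start: joints at [53.554, 21.807, 74.336, -0, 83.858, -12.336], TCP at [0.225, 0.502, 0.231] pointing down, gripper open.
Joint ranges: [-178.18, 178.18], [-50.72, 133.34], [12.68, 142.11], [-81.47, 261.47], [9.98, 163.14], [-165.26, 165.26]. Speed limits (degrees/s): [136.94, 136.94, 180, 180, 180, 180].

### API

Orientations are given as a 3x3 rotation matrix whose columns are the frame's x, y, z axes.
In Python, from rig import observe, get_image, camera_params, close_job, grasp_offset gives the robot as it stands.
- The arm moves only by the shell command python3 -m handwheel 'ROWS' [OPENING] [FORCE]. ROWS is JSON, a list of rows, each a list of 2 entries, a list of its own where there are three numbers: the shift along the tool's x, y, z as a fraction of full scale, then the turn, a rotation vector about the tool's x, y, z as a fraction of full scale. In form: [[[dx, dy, dz], [ax, ay, az]], ...]. A call has 1 to 10 rows; each row is the pose to reach, as a shift and turn from the pose commanded when the call began, along the tool's axes at that moment, turning the shorter way round; what a row does not reach only later rows make up. Full scale, the value 1, is 0.5 m for a shift and pi rad for a turn. A row lasts 1/10 s, in which the tool goes at most 50 mm and 8.59 degrees, less where a joint would pass 70% of its speed; a pose out of reach is approached as far as the arm can. A call with a number of a shift or a turn outside -1 to 1 is refused whole. A call with a gripper value outside its range is refused whole. OPENING is the opening, from 0 (shut) to 1 (fully open), set as the call begins (- or left out, the last holds). The fingers move at their own pace and stop on an object; FORCE is the grip in N (left out, the last holds). Time passes only in rows, so rows that repeat a pose let the fingers close. It gives the time, the measured TCP pose, the force, the opening and the grip force at its end, in the units of the state.
- observe(): the state, without advancing time (a new reading comes with each control period).
- get_image(name): name is "scene" or "top"; returns (picture, depth): 420x560x3 uint8, red, green, blue; 420x560 float32, m along the optical axis (not along the pixel's ray), 0 where there is no reading.
- camera_params(name): a dict with "K" (3x3 intrinsics, pixels), "k1" (the pictures are not rectified: a ray, as slopes to the right and down, at radius r is drawn at 1 + k1 r^2 times it, then the intrinsics apply), "R" (3x3) and "t" (3): a world point X has camera coordinates R X + t. Camera axes: x right, y down, z forward; pixel columns grow to the right and rows downward; lengths in m; the calibration is good to about 2 mm. A picture is of the moment at which its call begins. camera_params takes no time and is no camera call.
- close_job(): hands the job in; it is judged then, once.
The state is a dict: "time_s": time; "q": joint angles; "qvel": joint speeds; "joint_efforts": joint torques, N m; "position": TCP position; "tool_rot": TCP orientation; "ft_force": force on the tool from outside, world axes, zero at the start; "wrist_torque": the same for the moment, N m; "grip_width": finger opening in m; "gripper_force": force on a finger pad.
Only numpy, scipy, OpenCV 4.12 (cv2) and the standard library are available. Lean on these libraries where they do the work, as an engineer would, in place of code of your own. Each camera call takes 0.05 s, during which the arm holds its last target. There are 200 camera calls.

### The job

Pack the lens kit away in the open carrying case: stand the lens upright on its wide flange in the wide compartment, beside the steel puck that is already there, and lay the focus gauge flat on its base, rib up, in the narrow compartment. Then lower the lid fully shut without slamming it, and only then fold both latches fully down against the front of the case. The puck stays flat in its compartment, and everything else on the table stays where it is.

Things in the scene. Friction and masses are not known exactly. Their poses are not given: they have to be found in the camera images.
- case: open black plastic carrying case, fixed to the table, 160 (x) x 250 (y) x 40 mm high, walls and floor 5 mm; origin at the centre of its underside, z up, x towards the lid hinge (away from the robot), y to the left. A divider 4 mm thick, top at z = 35 mm, runs along x at y = +46 mm. A carry handle sticks out of the front: x -107 to -80, y -45 to +45, z 15 to 25 mm
- narrow_bay (a point): centre of the floor of the narrow compartment (case x 0, y +84, z 5 mm), 150 mm along the case's x by 72 mm along its y
- wide_bay (a point): centre of the floor of the wide compartment (case x 0, y -38, z 5 mm), 150 mm along the case's x by 164 mm along its y
- lid_hinge (a point): middle of the lid's hinge line, case x = +80, y = 0, z = 40 mm; the line runs along the case's y
- lid (a joint): lid angle: 0 shut, positive open (starts leaning back at 1.65 to 1.9, stop at 2.0). A black shell 160 x 250 mm, 30 mm deep outside: shut, it spans case x -80 to +80, z 40 to 70 mm, with room inside up to z = 65 mm. A stiff hinge (0.4 N m of friction) holds it wherever it is left, so it must be pushed shut, 2 to 6 N near its free edge
- lid_edge (a point): middle of the lid's free edge, at its outer face (case x = -80, y = 0, z = 70 mm when shut)
- latch_left (a joint): angle of the left latch, a bare steel flap on the front of the lid, 32 mm wide, 40 mm long, 6 mm thick. With the lid shut its hinge line is at case x -81, y +80, z 58 mm, along y. 0: flat down against the case front (its outer face at case x -87); positive: out and up (1.57: straight out to -x; 2.6: stop). Starts at 1.7 to 2.3, stays where it is left (0.04 N m friction)
- latch_right (a joint): angle of the right latch, the same flap at case y = -80 mm
- lens: round lens unit, dark wide flange 64 mm across and 24 mm high at the bottom, above it an aluminium neck 42 mm across up to 56 mm, glass on top; origin at the centre of its underside, z up; 0.3 kg; stands loose on the table
- gauge: aluminium focus gauge like an upturned T: base 130 x 40 x 12 mm, on its middle a rib 100 mm long, 12 mm thick, from z = 12 to 46 mm; origin at the centre of its underside, x along its length, z up; 0.28 kg; lies loose on the table, rib up
- puck: steel disc 40 mm across, 22 mm high, already lying loose on the floor of the wide compartment; origin at the centre of its underside; it must stay there, lying flat on the floor, but may be nudged
- can: bystander: tall grey can, 60 mm across, 130 mm high, upright; origin under its centre
- carton: bystander: cardboard carton 60 x 50 x 65 mm high; origin under its centre
- pouch: bystander: black hard pouch 155 x 60 x 42 mm high; origin under its centre
- mug: bystander: white mug 80 mm across, 90 mm high; origin under its centre
- jar: bystander: clear jar 60 mm across, 70 mm high; origin under its centre
- glue: bystander: small white bottle, 42 mm across, 90 mm high; origin under its centre
- vblock: bystander: dark steel V-block 50 x 36 x 32 mm high; origin under its centre

How it is judged:
By the outcome, as a careful person would: the job done as asked, in the order asked, and still so for the second after the job is handed in, with the robot touching nothing.
It also fails if it takes over 72 s, if anything falls off the work surface, if the arm or the gripper's body presses on something with over 40 N, if the wrist force passes 120 N, or if a joint passes its speed limit or range.

## Working session

There is one attempt and no reset: what is moved stays moved. The work goes in short steps, Python scripts to look and compute and a shell command to move; the robot and the scene stay as the last step left them, time stands still between calls to the robot, and variables do not carry over. Pictures are saved under pics/ and viewed, at most 10 in all, crops included, and the job is handed in when it is done.

```bash
ls; mkdir -p pics; cat > h.py <<'E'
import numpy as np, cv2
from rig import *
def cloud(name):
    im,d=get_image(name); P=camera_params(name); K=np.array(P["K"]);R=np.array(P["R"]);t=np.array(P["t"])
    v,u=np.mgrid[0:420,0:560].astype(float)
    pts=np.stack([u.ravel(),v.ravel()],1)[:,None]
    n=cv2.undistortPoints(pts,K,np.array([P["k1"],0,0,0,0.]))[:,0].reshape(420,560,2)
    c=np.dstack([n*d[...,None],d]); W=(c-t)@R; W[d==0]=np.nan
    return im,W
E
python3 - <<'E'
from h import *
print(observe(),grasp_offset)
for n in("scene","top"):
    im,W=cloud(n); np.savez(f"pics/{n}0.npz",im=im,W=W); cv2.imwrite(f"pics/{n}0.png",im[...,::-1]); P=camera_params(n); print(P)
E
```

```text
pics
{'time_s': 0.0, 'q': array([ 5.35521507e+01,  2.18409665e+01,  7.43857055e+01, -1.79936978e-04,
        8.38593214e+01, -1.23358394e+01]), 'qvel': array([ 0.0975628 , -0.05507407,  0.04341827, -0.01119081,  0.0427601 ,
       -0.07178073]), 'joint_efforts': array([ 6.06012964e-04, -4.48454654e+01, -2.31277370e+01, -1.43835709e-04,
        4.70478932e-03, -2.50046315e-05]), 'position': array([0.22450509, 0.50175932, 0.23070641]), 'tool_rot': array([[-9.12748563e-01,  4.08520831e-01, -8.89140731e-04],
       [ 4.08521676e-01,  9.12747818e-01, -1.20915079e-03],
       [ 3.17597976e-04, -1.46688391e-03, -9.99998874e-01]]), 'ft_force': array([ 0.5967565 , -0.52730291, -0.05561666]), 'wrist_torque': array([-0.00483064,  0.0337551 , -0.00816875]), 'gripper_force': 0.0, 'grip_width': 0.08540354397154519} 0.0187
{'K': array([[386.55426636,   0.        , 277.18459848],
       [  0.        , 386.55426636, 206.68505763],
       [  0.        ,   0.        ,   1.        ]]), 'k1': -0.017259859598086312, 'R': array([[ 0.70181491,  0.71235035, -0.0035796 ],
       [ 0.53918094, -0.53447723, -0.65085944],
       [-0.46555317,  0.4548528 , -0.75918982]]), 't': array([-0.42750526, -0.25845411,  1.19834733])}
{'K': array([[408.72844123,   0.        , 279.36102372],
       [  0.        , 408.72844123, 209.45445791],
       [  0.        ,   0.        ,   1.        ]]), 'k1': -0.12090397056978117, 'R': array([[-0.0134127 , -0.99961853, -0.02414314],
       [-0.99268014,  0.01621016, -0.11968028],
       [ 0.12002599,  0.02236118, -0.99251889]]), 't': array([0.0551396 , 0.60399453, 1.09548078])}
```

View pics/top0.png

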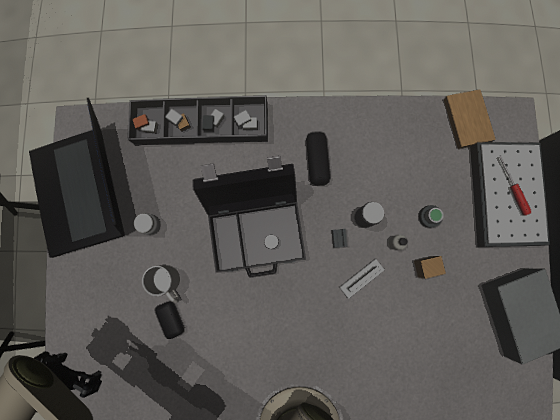

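View pics/scene0.png

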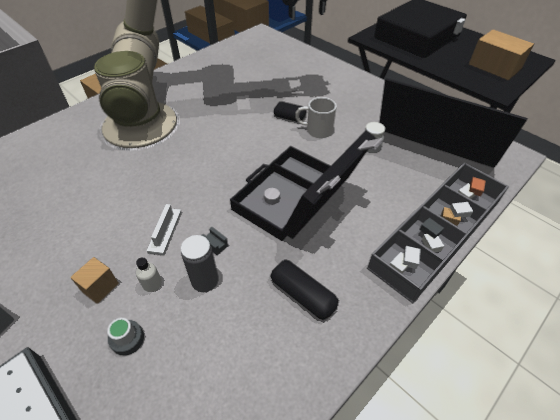

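The top view shows the case at about (258,240) with its lid leaning back and the puck at (272,242). The gauge is at (362,279) and the lens (green glass) at (432,215). The can (372,214), V-block (339,238), glue (399,242) and carton (430,267) are the neighbours. In the scene view the lens is at (122,335) and the gauge at (165,230).

```bash
cat > m.py <<'E'
from h import *
Z={n:np.load(f"pics/{n}0.npz")["W"] for n in("top","scene")}
W=Z["top"]
def roi(u0,u1,v0,v1,z0,z1,n="top"):
    p=Z[n][v0:v1,u0:u1].reshape(-1,3); p=p[np.isfinite(p[:,2])]; return p[(p[:,2]>z0)&(p[:,2]<z1)]
def circ(p): 
    (c,r)=cv2.minEnclosingCircle(p[:,:2].astype(np.float32)); return np.round(c,4),round(r,4),len(p),np.round(np.median(p,0),4)
def rect(p):
    r=cv2.minAreaRect(p[:,:2].astype(np.float32)); return np.round(r[0],4),np.round(r[1],4),round(r[2],2),len(p)
print("table",np.nanmedian(W[300:330,300:330,2]))
for nm,b in dict(lens=(410,455,195,235),can=(350,390,195,235),vb=(328,350,225,252),glue=(385,412,230,255),carton=(412,450,250,282),mug=(138,185,260,305),jar=(130,163,208,240),puck=(258,288,230,255),gauge=(335,390,252,305),pouch=(300,335,125,190)).items():
    p=roi(*b,0.004,0.2); zz=np.percentile(p[:,2],[5,50,97]); print(nm,zz.round(3),circ(p[p[:,2]>zz[2]-.01]),rect(p))
g=roi(335,390,252,305,.008,.02);print("gauge base",rect(g)); g=roi(335,390,252,305,.036,.06);print("rib",rect(g),g.mean(0))
for n,b in(("top",(410,455,195,235)),("scene",(95,150,305,365))):
    for z in((.005,.03),(.035,.05),(.05,.07)): print(n,"lens",z,circ(roi(*b,*z,n)) if len(roi(*b,*z,n)) else 0)
print("case rim",rect(roi(205,310,195,280,.037,.046)), "floor",rect(roi(205,310,195,272,.002,.009)))
p=roi(205,310,195,280,.015,.046);print(rect(p))
print("handle",rect(roi(240,285,262,280,.02,.03)))
np.save("pics/x.npy",W)
for v,u in((163,210),(162,208),(160,275),(165,276),(175,208),(175,220),(175,285),(205,215),(200,250),(190,285),(212,215)): print((u,v),W[v,u].round(4))
E
python3 m.py
```

```text
table -0.0009759500587797958
lens [0.006 0.029 0.058] (array([ 0.5797, -0.3826]), 0.0224, 195, array([ 0.5803, -0.3813,  0.0553])) (array([ 0.588 , -0.3899]), array([0.127 , 0.1113]), 87.51, 458)
can [0.019 0.128 0.132] (array([ 0.5822, -0.193 ]), 0.0286, 378, array([ 0.5828, -0.1932,  0.1293])) (array([ 0.5869, -0.2083]), array([0.1059, 0.1061]), 2.5, 591)
vb [0.011 0.023 0.034] (array([ 0.5233, -0.1198]), 0.0293, 129, array([ 0.5235, -0.1114,  0.0309])) (array([ 0.525 , -0.1219]), array([0.0542, 0.0733]), 88.24, 260)
glue [0.006 0.059 0.091] (array([ 0.5083, -0.2791]), 0.0104, 54, array([ 0.5072, -0.2786,  0.0888])) (array([ 0.5098, -0.2853]), array([0.0578, 0.0723]), 71.88, 232)
carton [0.013 0.063 0.068] (array([ 0.4389, -0.3635]), 0.0385, 419, array([ 0.4392, -0.3623,  0.0643])) (array([ 0.4254, -0.3717]), array([0.1058, 0.0705]), 29.36, 552)
mug [0.005 0.044 0.09 ] (array([0.413 , 0.3732]), 0.0419, 178, array([0.4157, 0.3715, 0.088 ])) (array([0.4078, 0.3804]), array([0.1202, 0.1245]), 81.94, 932)
jar [0.008 0.067 0.072] (array([0.5702, 0.4198]), 0.0272, 288, array([0.5696, 0.4
[... 1308 characters left out ...]
0.0217, 396, array([ 0.5831, -0.384 ,  0.0552]))
case rim (array([0.5444, 0.1133]), array([0.1907, 0.2509]), 7.68, 1156) floor (array([0.5432, 0.1123]), array([0.2982, 0.2157]), 89.26, 3855)
(array([0.5308, 0.1115]), array([0.2169, 0.2516]), 7.41, 2036)
handle (array([0.4383, 0.1028]), array([0.0892, 0.0408]), 86.79, 135)
(210, 163) [ 0.7504  0.249  -0.0033]
(208, 162) [0.7522 0.2538 0.0022]
(275, 160) [0.7015 0.0509 0.2151]
(276, 165) [0.6926 0.0491 0.2008]
(208, 175) [0.673  0.215  0.1934]
(220, 175) [0.6735 0.1865 0.188 ]
(285, 175) [0.6693 0.0279 0.1932]
(215, 205) [0.6202 0.2258 0.0371]
(250, 200) [0.633  0.1278 0.0344]
(285, 190) [0.6536 0.0294 0.0695]
(215, 212) [0.6    0.2249 0.0413]
```

```bash
python3 - <<'E'
import cv2
a=cv2.imread("pics/top0.png")[140:290,185:315]; b=cv2.imread("pics/scene0.png")[120:245,220:400]
a=cv2.resize(a,None,fx=3.2,fy=3.2,interpolation=2)[:480]; b=cv2.resize(b,(380,264),interpolation=2)
import numpy as np
c=np.zeros((480,800,3),'uint8'); c[:480,:416]=a; c[:264,418:798]=b; cv2.imwrite("pics/crop0.png",cv2.convertScaleAbs(c,alpha=1.8))
E
```

```text
(no output)
```

View pics/crop0.png

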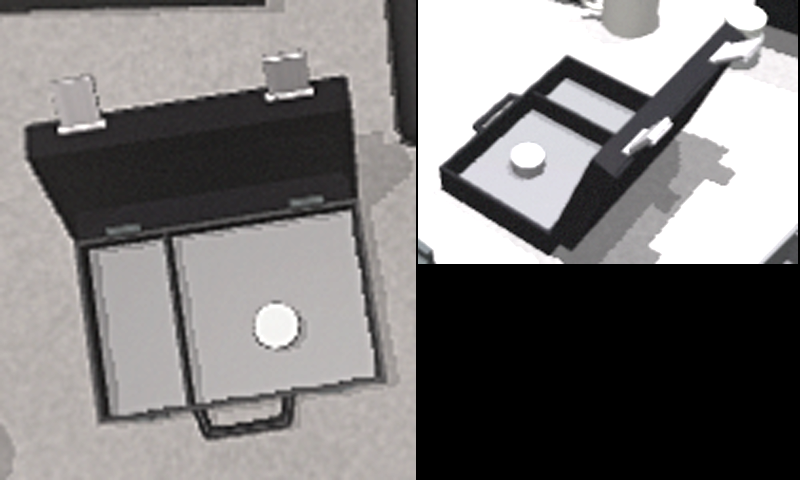

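The crop confirms it. The lid leans back with both latches up, the puck is near the middle of the wide bay, and case yaw is about +7.5°. Next I fit the case precisely.

```bash
cat > f.py <<'E'
import sys,io,contextlib
with contextlib.redirect_stdout(io.StringIO()): from m import *
from scipy.optimize import least_squares
def local(p,c): 
    R=np.array([[np.cos(c[2]),-np.sin(c[2])],[np.sin(c[2]),np.cos(c[2])]]); return (p[:,:2]-c[:2])@R
def fit(n,b):
    p=roi(*b,.0375,.0435,n)
    c=np.array([.535,.112,np.radians(7.5)])
    for i in range(4):
        l=local(p,c); k=p[(l[:,0]<.06)&(abs(l[:,0])<.09)&(abs(l[:,1])<.14)]
        def e(c):
            l=local(k,c); a=np.stack([l[:,0]+.0775,l[:,1]-.1225,l[:,1]+.1225],1); return a[np.arange(len(a)),abs(a).argmin(1)]
        c=least_squares(e,c,loss="soft_l1",f_scale=.002).x
    print(n,"case",c[:2].round(4),np.degrees(c[2]).round(2),"rms",np.sqrt(np.mean(e(c)**2)).round(4),len(k)); return c
ct=fit("top",(205,310,195,280)); cs=fit("scene",(225,360,140,245))
for n,c,b in(("top",ct,(258,288,230,255)),("scene",cs,(258,285,180,205))):
    q=roi(*b,.0245,.03,n); print("puck",n,circ(q),local(np.array([circ(q)[0]]),c))
    q=roi(*((335,390,252,305) if n=="top" else (140,190,195,255)),.036,.06,n); print("rib",n,rect(q),q[:,2].mean())
    # lid
    q=roi(*((185,315,140,225) if n=="top" else (270,400,110,245)),.06,.24,n); l=np.c_[local(q,c),q[:,2]]
    q=l[(abs(l[:,1])<.06)&(l[:,0]>.06)&(l[:,0]<.2)]; print("lid maxz",np.percentile(q[:,2],[90,99]), "x at top",np.median(q[q[:,2]>np.percentile(q[:,2],97),0]))
    k=q[(q[:,2]<.18)]; print("x vs z",np.polyfit(k[:,2],k[:,0],1))
    for s in(1,-1):
        k=l[(abs(l[:,1]-s*.08)<.02)&(l[:,2]>.19)&(l[:,0]<.25)]; print("latch",s,len(k),k[k[:,2].argmax()] if len(k) else 0)
E
python3 f.py
```

```text
top case [0.5299 0.1111] 7.85 rms 0.0098 256
scene case [0.5307 0.1108] 7.86 rms 0.0046 339
puck top (array([0.5174, 0.0712]), 0.0196, 125, array([0.5181, 0.0709, 0.0266])) [[-0.01783635 -0.03781764]]
rib top (array([ 0.4118, -0.18  ]), array([0.0128, 0.0996]), 36.55, 187) 0.04502982744966783
lid maxz [0.19085599 0.19414753] x at top 0.128093145972431
x vs z [0.30600766 0.09452156]
latch 1 270 [0.17548537 0.09381417 0.21429688]
latch -1 253 [ 0.16554864 -0.09110141  0.22410031]
puck scene (array([0.4987, 0.0755]), 0.0399, 137, array([0.5179, 0.0706, 0.0265])) [[-0.0365038  -0.03061483]]
rib scene (array([ 0.4107, -0.1815]), array([0.0141, 0.1026]), 36.74, 252) 0.044010687617405606
lid maxz [0.19126089 0.1934115 ] x at top 0.12869163804739459
x vs z [0.30594733 0.09894767]
latch 1 208 [0.17564939 0.07724111 0.21287751]
latch -1 204 [ 0.16628737 -0.08603725  0.22277917]
```

```bash
cat > go.py <<'E'
import sys,numpy as np
from rig import observe
from scipy.spatial.transform import Rotation as Ro
# usage: go.py x y z yaw_of_tool_y  (several targets, each from the current pose)
s=observe(); p0=np.array(s["position"]);R0=np.array(s["tool_rot"])
print("t",round(s["time_s"],2),"p",p0.round(4),"yaw",np.degrees(np.arctan2(R0[1,1],R0[0,1])).round(2),"F",np.round(s["ft_force"],1),"w",round(s["grip_width"],4),"gf",round(s["gripper_force"],1),"q",np.round(s["q"]))
for a in sys.argv[1:]:
    *p,yw=map(float,a.split(",")); y=np.radians(yw)
    R=np.array([[-np.sin(y)*-1,np.cos(y),0],[-np.cos(y),np.sin(y),0],[0,0,-1]])
    d=R0.T@(np.array(p)-p0)/.5; r=Ro.from_matrix(R0.T@R).as_rotvec()/np.pi
    print(a,d.round(4).tolist(),r.round(4).tolist(),np.linalg.det(R).round(2))
E
python3 go.py .412,-.1805,.15,36.6
```

```text
t 0.1 p [0.2245 0.5018 0.2308] yaw 65.89 F [-0.6 -0.5 -0.8] w 0.0855 gf 0.0 q [ 54.  22.  74.  -0.  84. -12.]Traceback (most recent call last):
  File "go.py", line 10, in <module>
    d=R0.T@(np.array(p)-p0)/.5; r=Ro.from_matrix(R0.T@R).as_rotvec()/np.pi
                                  ~~~~~~~~~~~~~~^^^^^^^^
  File "scipy/spatial/transform/_rotation.pyx", line 1143, in scipy.spatial.transform._rotation.Rotation.from_matrix
ValueError: Non-positive determinant (left-handed or null coordinate frame) in rotation matrix 0: [[-8.72158759e-01 -4.89222891e-01 -2.48903232e-04]
 [-4.89222784e-01  8.72157921e-01  1.27607670e-03]
 [ 4.07203006e-04 -1.23471060e-03  9.99999155e-01]].
```

```bash
sed -i 's/R=np.array(.*/R=np.array([[-np.sin(y),np.cos(y),0],[np.cos(y),np.sin(y),0],[0,0,-1]])/' go.py
python3 go.py .34,.10,.23,36.6 .412,-.1805,.15,36.6
```

```text
t 0.1 p [0.2245 0.5018 0.2308] yaw 65.89 F [-0.6 -0.5 -0.8] w 0.0855 gf 0.0 q [ 54.  22.  74.  -0.  84. -12.]
.34,.10,.23,36.6 [-0.5391, -0.6391, 0.0022] [-0.0004, 0.0, 0.1627] 1.0
.412,-.1805,.15,36.6 [-0.8997, -1.0922, 0.1627] [-0.0004, 0.0, 0.1627] 1.0
```

```bash
python3 -m handwheel '[[[-0.539,-0.639,0.002],[0,0,0.163]],[[-0.539,-0.639,0.002],[0,0,0.163]],[[-0.539,-0.639,0.002],[0,0,0.163]],[[-0.539,-0.639,0.002],[0,0,0.163]],[[-0.539,-0.639,0.002],[0,0,0.163]],[[-0.539,-0.639,0.002],[0,0,0.163]],[[-0.539,-0.639,0.002],[0,0,0.163]],[[-0.539,-0.639,0.002],[0,0,0.163]],[[-0.539,-0.639,0.002],[0,0,0.163]],[[-0.539,-0.639,0.002],[0,0,0.163]]]' 1 40; python3 go.py .412,-.1805,.1,36.6
```

```text
time_s: 1.1
position: [0.3407, 0.0984, 0.2302]
tool_rot: [[-0.592, 0.806, -0.0], [0.806, 0.592, -0.0], [-0.0, -0.0, -1.0]]
ft_force: [0.7, 0.5, -0.2]
grip_width: 0.0855
gripper_force: 0.0
t 1.1 p [0.3407 0.0984 0.2302] yaw 36.29 F [ 0.7  0.5 -0.2] w 0.0855 gf 0.0 q [ -3.   2. 101.  -0.  77. -40.]
.412,-.1805,.1,36.6 [-0.534, -0.215, 0.2605] [-0.0001, 0.0, -0.0017] 1.0
```

```bash
python3 -m handwheel '[[[-0.534,-0.215,0.26],[0,0,-0.002]],[[-0.534,-0.215,0.26],[0,0,-0.002]],[[-0.534,-0.215,0.26],[0,0,-0.002]],[[-0.534,-0.215,0.26],[0,0,-0.002]],[[-0.534,-0.215,0.26],[0,0,-0.002]],[[-0.534,-0.215,0.26],[0,0,-0.002]],[[-0.534,-0.215,0.26],[0,0,-0.002]],[[-0.534,-0.215,0.26],[0,0,-0.002]],[[-0.534,-0.215,0.26],[0,0,-0.002]],[[-0.534,-0.215,0.26],[0,0,-0.002]]]' ; python3 go.py .4118,-.1803,.0155,36.6
```

```text
time_s: 2.1
position: [0.4128, -0.1765, 0.101]
tool_rot: [[-0.602, 0.798, 0.0], [0.798, 0.602, -0.0], [-0.0, 0.0, -1.0]]
ft_force: [-0.2, -0.2, 0.0]
grip_width: 0.0851
gripper_force: 0.0
t 2.1 p [ 0.4128 -0.1765  0.101 ] yaw 37.02 F [-0.2 -0.2  0. ] w 0.0851 gf 0.0 q [-38.  21. 101.   0.  58. -75.]
.4118,-.1803,.0155,36.6 [-0.0048, -0.0061, 0.1711] [0.0001, 0.0001, 0.0023] 1.0
```

```bash
python3 -m handwheel '[[[0,0,0.09],[0,0,0]],[[0,0,0.09],[0,0,0]],[[0,0,0.09],[0,0,0]],[[0,0,0.09],[0,0,0]],[[0,0,0.09],[0,0,0]],[[0,0,0.09],[0,0,0]]]' ; python3 go.py .4118,-.1803,.0155,36.6
```

```text
time_s: 2.7
position: [0.4131, -0.1784, 0.0563]
tool_rot: [[-0.601, 0.8, 0.001], [0.8, 0.601, -0.001], [-0.002, 0.0, -1.0]]
ft_force: [0.3, 0.4, 0.1]
grip_width: 0.0852
gripper_force: 0.0
t 2.7 p [ 0.4131 -0.1784  0.0563] yaw 36.91 F [0.3 0.4 0.1] w 0.0852 gf 0.0 q [-38.  25. 104.  -0.  50. -75.]
.4118,-.1803,.0155,36.6 [-0.0013, -0.0044, 0.0816] [0.0001, 0.0006, 0.0017] 1.0
```

```bash
python3 -m handwheel '[[[-0.001,-0.004,0.081],[0,0,0.002]],[[-0.001,-0.004,0.081],[0,0,0.002]],[[-0.001,-0.004,0.081],[0,0,0.002]],[[-0.001,-0.004,0.081],[0,0,0.002]],[[-0.001,-0.004,0.081],[0,0,0.002]]]' && python3 -m handwheel '[[[0,0,0],[0,0,0]],[[0,0,0],[0,0,0]],[[0,0,0],[0,0,0]],[[0,0,0],[0,0,0]],[[0,0,0],[0,0,0]],[[0,0,0],[0,0,0]],[[0,0,0],[0,0,0]],[[0,0,0],[0,0,0]]]' 0 50; python3 go.py .4118,-.1803,.2,36.6
```

```text
time_s: 3.2
position: [0.412, -0.1801, 0.016]
tool_rot: [[-0.596, 0.803, 0.002], [0.803, 0.596, -0.001], [-0.002, 0.001, -1.0]]
ft_force: [-0.7, -0.6, -0.7]
grip_width: 0.0857
gripper_force: 0.0
time_s: 4.0
position: [0.4115, -0.1799, 0.0149]
tool_rot: [[-0.596, 0.803, -0.0], [0.803, 0.596, -0.0], [-0.0, -0.0, -1.0]]
ft_force: [-1.4, -0.7, 5.3]
grip_width: 0.0112
gripper_force: 49.5
t 4.0 p [ 0.4115 -0.1799  0.0149] yaw 36.55 F [-1.4 -0.7  5.3] w 0.0112 gf 49.5 q [-39.  30. 107.  -0.  44. -75.]
.4118,-.1803,.2,36.6 [-0.0011, 0.0, -0.3701] [-0.0, 0.0, -0.0003] 1.0
```

```bash
python3 -m handwheel '[[[0,0,-0.1],[0,0,0]],[[0,0,-0.2],[0,0,0]],[[0,0,-0.27],[0,0,0]],[[0,0,-0.27],[0,0,0]],[[0,0,-0.27],[0,0,0]],[[0,0,-0.27],[0,0,0]],[[0,0,-0.27],[0,0,0]]]'; python3 go.py .5188,.1942,.16,97.85
```

```text
time_s: 4.7
position: [0.4109, -0.1794, 0.1483]
tool_rot: [[-0.595, 0.803, -0.003], [0.803, 0.595, 0.002], [0.003, -0.001, -1.0]]
ft_force: [-0.1, -0.7, -1.9]
grip_width: 0.0111
gripper_force: 50.1
t 4.7 p [ 0.4109 -0.1794  0.1483] yaw 36.55 F [-0.1 -0.7 -1.9] w 0.0111 gf 50.1 q [-39.  17.  97.   0.  66. -75.]
.5188,.1942,.16,97.85 [0.4719, 0.6183, -0.0224] [0.0003, -0.0011, -0.3406] 1.0
```

```bash
python3 -m handwheel '[[[0.472,0.618,-0.022],[0,-0.001,-0.34]],[[0.472,0.618,-0.022],[0,-0.001,-0.34]],[[0.472,0.618,-0.022],[0,-0.001,-0.34]],[[0.472,0.618,-0.022],[0,-0.001,-0.34]],[[0.472,0.618,-0.022],[0,-0.001,-0.34]],[[0.472,0.618,-0.022],[0,-0.001,-0.34]],[[0.472,0.618,-0.022],[0,-0.001,-0.34]],[[0.472,0.618,-0.022],[0,-0.001,-0.34]],[[0.472,0.618,-0.022],[0,-0.001,-0.34]],[[0.472,0.618,-0.022],[0,-0.001,-0.34]]]' >/dev/null;  python3 -m handwheel '[[[0,0,0],[0,0,0]],[[0,0,0],[0,0,0]],[[0,0,0],[0,0,0]],[[0,0,0],[0,0,0]]]'; python3 go.py .5188,.1942,.06,97.85 .5188,.1942,.0205,97.85
```

```text
time_s: 6.1
position: [0.5192, 0.1932, 0.1609]
tool_rot: [[-0.991, -0.134, 0.003], [-0.134, 0.991, -0.001], [-0.003, -0.002, -1.0]]
ft_force: [-0.0, -0.4, -3.8]
grip_width: 0.0114
gripper_force: 50.3
t 6.1 p [0.5192 0.1932 0.1609] yaw 97.69 F [-0.  -0.4 -3.8] w 0.0114 gf 50.3 q [  8.  26.  80.  -0.  74. -89.]
.5188,.1942,.06,97.85 [0.001, 0.0024, 0.2018] [-0.0005, 0.0008, -0.0009] 1.0
.5188,.1942,.0205,97.85 [0.0012, 0.0026, 0.2808] [-0.0005, 0.0008, -0.0009] 1.0
```

```bash
python3 -m handwheel '[[[0.001,0.002,0.1],[0,0,-0.001]],[[0.001,0.002,0.18],[0,0,-0.001]],[[0.001,0.002,0.22],[0,0,-0.001]],[[0.001,0.002,0.25],[0,0,-0.001]],[[0.001,0.002,0.265],[0,0,-0.001]],[[0.001,0.002,0.274],[0,0,-0.001]],[[0.001,0.002,0.278],[0,0,-0.001]],[[0.001,0.002,0.278],[0,0,-0.001]]]'; python3 go.py .5188,.1942,.0205,97.85
```

```text
time_s: 6.9
position: [0.5192, 0.1945, 0.0223]
tool_rot: [[-0.99, -0.138, 0.004], [-0.138, 0.99, -0.001], [-0.003, -0.002, -1.0]]
ft_force: [0.4, -1.2, -1.3]
grip_width: 0.0114
gripper_force: 50.2
t 6.9 p [0.5192 0.1945 0.0223] yaw 97.93 F [ 0.4 -1.2 -1.3] w 0.0114 gf 50.2 q [  8.  36.  89.  -0.  55. -90.]
.5188,.1942,.0205,97.85 [0.0009, -0.0006, 0.0035] [-0.0005, 0.0011, 0.0004] 1.0
```

```bash
python3 -m handwheel '[[[0,0,0.004],[0,0,0]],[[0,0,0.004],[0,0,0]],[[0,0,0.004],[0,0,0]]]'; python3 -m handwheel '[[[0,0,0],[0,0,0]],[[0,0,0],[0,0,0]],[[0,0,0],[0,0,0]],[[0,0,0],[0,0,0]]]' 0.35; python3 -m handwheel '[[[0,0,-0.05],[0,0,0]],[[0,0,-0.12],[0,0,0]],[[0,0,-0.22],[0,0,0]],[[0,0,-0.32],[0,0,0]],[[0,0,-0.42],[0,0,0]],[[0,0,-0.42],[0,0,0]],[[0,0,-0.42],[0,0,0]],[[0,0,-0.42],[0,0,0]]]' 0.35; python3 go.py .581,-.383,.23,97.85
```

```text
time_s: 7.2
position: [0.5192, 0.1946, 0.0202]
tool_rot: [[-0.99, -0.138, 0.004], [-0.138, 0.99, -0.001], [-0.003, -0.002, -1.0]]
ft_force: [1.4, 0.5, -1.3]
grip_width: 0.0116
gripper_force: 50.6
time_s: 7.6
position: [0.519, 0.1945, 0.0199]
tool_rot: [[-0.99, -0.138, 0.003], [-0.138, 0.99, -0.001], [-0.003, -0.002, -1.0]]
ft_force: [0.1, 0.5, 0.7]
grip_width: 0.0299
gripper_force: 0.0
time_s: 8.4
position: [0.5178, 0.1947, 0.2285]
tool_rot: [[-0.99, -0.138, 0.0], [-0.138, 0.99, -0.002], [0.0, -0.002, -1.0]]
ft_force: [-0.3, 0.3, -0.3]
grip_width: 0.0302
gripper_force: 0.0
t 8.4 p [0.5178 0.1947 0.2285] yaw 97.93 F [-0.3  0.3 -0.3] w 0.0302 gf 0.0 q [  8.  22.  74.  -0.  84. -90.]
.581,-.383,.23,97.85 [0.0341, -1.1618, -0.0013] [-0.0005, -0.0, 0.0004] 1.0
```

```bash
python3 -m handwheel '[[[0.03,-1,0],[0,0,0]],[[0.03,-1,0],[0,0,0]],[[0.03,-1,0],[0,0,0]],[[0.03,-1,0],[0,0,0]],[[0.03,-1,0],[0,0,0]],[[0.03,-1,0],[0,0,0]],[[0.03,-1,0],[0,0,0]],[[0.03,-1,0],[0,0,0]],[[0.03,-1,0],[0,0,0]],[[0.03,-1,0],[0,0,0]]]' 1 50 >/dev/null;  python3 -m handwheel '[[[0.004,-0.162,0.1],[0,0,0]],[[0.004,-0.162,0.1],[0,0,0]],[[0.004,-0.162,0.1],[0,0,0]],[[0.004,-0.162,0.1],[0,0,0]],[[0.004,-0.162,0.1],[0,0,0]],[[0.004,-0.162,0.1],[0,0,0]],[[0.004,-0.162,0.1],[0,0,0]],[[0.004,-0.162,0.1],[0,0,0]]]'; python3 go.py .581,-.383,.08,97.85 .581,-.383,.031,97.85
```

```text
time_s: 10.2
position: [0.582, -0.3822, 0.1813]
tool_rot: [[-0.99, -0.139, 0.003], [-0.139, 0.99, -0.002], [-0.003, -0.002, -1.0]]
ft_force: [0.5, -0.3, -0.0]
grip_width: 0.0857
gripper_force: 0.0
t 10.2 p [ 0.582  -0.3822  0.1813] yaw 97.98 F [ 0.5 -0.3 -0. ] w 0.0857 gf 0.0 q [ -43.   39.   52.    0.   89. -141.]
.581,-.383,.08,97.85 [0.0028, -0.0008, 0.2027] [-0.0007, 0.001, 0.0007] 1.0
.581,-.383,.031,97.85 [0.0032, -0.0006, 0.3007] [-0.0007, 0.001, 0.0007] 1.0
```

```bash
python3 -m handwheel '[[[0.003,-0.001,0.1],[0,0,0]],[[0.003,-0.001,0.18],[0,0,0]],[[0.003,-0.001,0.24],[0,0,0]],[[0.003,-0.001,0.28],[0,0,0]],[[0.003,-0.001,0.302],[0,0,0]],[[0.003,-0.001,0.302],[0,0,0]],[[0.003,-0.001,0.302],[0,0,0]]]'; python3 -m handwheel '[[[0,0,0],[0,0,0]],[[0,0,0],[0,0,0]],[[0,0,0],[0,0,0]],[[0,0,0],[0,0,0]],[[0,0,0],[0,0,0]],[[0,0,0],[0,0,0]],[[0,0,0],[0,0,0]]]' 0 50;  python3 -m handwheel '[[[0,0,-0.05],[0,0,0]],[[0,0,-0.15],[0,0,0]],[[0,0,-0.25],[0,0,0]],[[0,0,-0.35],[0,0,0]],[[0,0,-0.4],[0,0,0]],[[0,0,-0.4],[0,0,0]],[[0,0,-0.4],[0,0,0]],[[0,0,-0.4],[0,0,0]]]'; python3 go.py .5727,.0381,.2,97.85
```

```text
time_s: 10.9
position: [0.5813, -0.384, 0.0309]
tool_rot: [[-0.99, -0.138, 0.004], [-0.138, 0.99, -0.002], [-0.004, -0.003, -1.0]]
ft_force: [0.3, -0.3, 0.4]
grip_width: 0.0853
gripper_force: 0.0
time_s: 11.6
position: [0.5811, -0.3839, 0.0307]
tool_rot: [[-0.99, -0.138, 0.004], [-0.138, 0.99, -0.002], [-0.003, -0.003, -1.0]]
ft_force: [-1.2, 0.6, 5.5]
grip_width: 0.0404
gripper_force: 51.3
time_s: 12.4
position: [0.5797, -0.383, 0.2265]
tool_rot: [[-0.99, -0.138, -0.001], [-0.138, 0.99, 0.002], [0.001, 0.003, -1.0]]
ft_force: [-0.6, -0.3, -3.4]
grip_width: 0.0406
gripper_force: 51.4
t 12.4 p [ 0.5797 -0.383   0.2265] yaw 97.93 F [-0.6 -0.3 -3.4] w 0.0406 gf 51.4 q [ -43.   37.   48.    0.   95. -141.]
.5727,.0381,.2,97.85 [-0.1024, 0.8359, 0.0551] [0.0008, -0.0002, 0.0004] 1.0
```

```bash
python3 -m handwheel '[[[-0.102,0.836,0],[0,0,0]],[[-0.102,0.836,0],[0,0,0]],[[-0.102,0.836,0],[0,0,0]],[[-0.102,0.836,0],[0,0,0]],[[-0.102,0.836,0],[0,0,0]],[[-0.102,0.836,0],[0,0,0]],[[-0.102,0.836,0],[0,0,0]],[[-0.102,0.836,0],[0,0,0]],[[-0.102,0.836,0],[0,0,0]],[[-0.102,0.836,0],[0,0,0]]]' >/dev/null;  python3 -m handwheel '[[[0,0,0.1],[0,0,0]],[[0,0,0.1],[0,0,0]],[[0,0,0.1],[0,0,0]],[[0,0,0.1],[0,0,0]],[[0,0,0.1],[0,0,0]]]'; python3 go.py .5727,.0381,.08,97.85 .5727,.0381,.038,97.85; python3 - <<'E'
from h import *
im,W=cloud("scene"); cv2.imwrite("pics/s1.png",cv2.convertScaleAbs(cv2.resize(im[60:280,180:420,::-1],None,fx=2.5,fy=2.5),alpha=1.5))
E
```

```text
time_s: 13.9
position: [0.574, 0.037, 0.1808]
tool_rot: [[-0.991, -0.137, 0.006], [-0.137, 0.991, -0.002], [-0.005, -0.002, -1.0]]
ft_force: [0.3, 0.1, -2.8]
grip_width: 0.0404
gripper_force: 52.1
t 13.9 p [0.574  0.037  0.1808] yaw 97.9 F [ 0.3  0.1 -2.8] w 0.0404 gf 52.1 q [  -8.   26.   75.   -0.   78. -106.]
.5727,.0381,.08,97.85 [0.0032, 0.003, 0.2016] [-0.0007, 0.0017, 0.0003] 1.0
.5727,.0381,.038,97.85 [0.0037, 0.0032, 0.2856] [-0.0007, 0.0017, 0.0003] 1.0
```

View pics/s1.png

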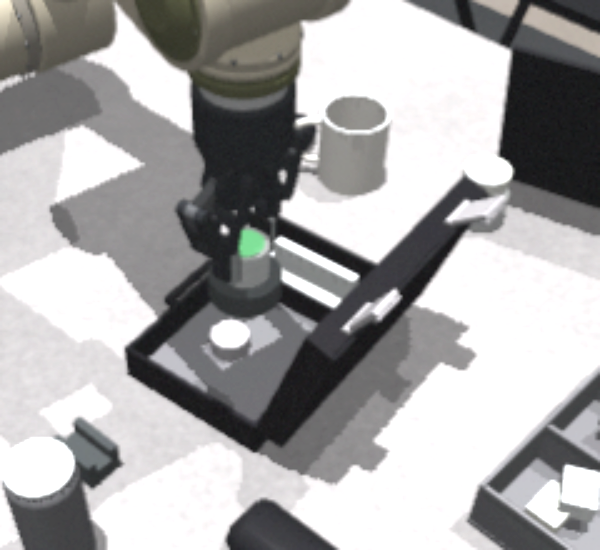

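The lens hangs upright in the gripper at crop position (247,280), the gauge lies in the narrow bay at (315,270), and the puck is at (230,340). Now I lower the lens.

```bash
python3 -m handwheel '[[[0.003,0.003,0.1],[0,0.002,0]],[[0.003,0.003,0.17],[0,0.002,0]],[[0.003,0.003,0.22],[0,0.002,0]],[[0.003,0.003,0.25],[0,0.002,0]],[[0.003,0.003,0.27],[0,0.002,0]],[[0.003,0.003,0.282],[0,0.002,0]],[[0.003,0.003,0.287],[0,0.002,0]],[[0.003,0.003,0.289],[0,0.002,0]],[[0.003,0.003,0.289],[0,0.002,0]],[[0.003,0.003,0.289],[0,0.002,0]]]'; python3 go.py .5727,.0381,.0357,97.85
```

```text
time_s: 14.95
position: [0.5722, 0.0385, 0.0357]
tool_rot: [[-0.99, -0.138, -0.002], [-0.138, 0.99, -0.002], [0.003, -0.002, -1.0]]
ft_force: [-3.5, -0.5, 6.5]
grip_width: 0.0405
gripper_force: 53.1
t 14.95 p [0.5722 0.0385 0.0357] yaw 97.94 F [-3.5 -0.5  6.5] w 0.0405 gf 53.1 q [  -8.   36.   85.   -0.   59. -106.]
.5727,.0381,.0357,97.85 [-0.001, -0.001, -0.0] [-0.0007, -0.0008, 0.0005] 1.0
```

```bash
python3 -m handwheel '[[[0,0,0],[0,0,0]],[[0,0,0],[0,0,0]],[[0,0,0],[0,0,0]],[[0,0,0],[0,0,0]]]' 0.62;  python3 -m handwheel '[[[0,0,-0.04],[0,0,0]],[[0,0,-0.1],[0,0,0]],[[0,0,-0.2],[0,0,0]],[[0,0,-0.3],[0,0,0]],[[0,0,-0.4],[0,0,0]],[[0,0,-0.46],[0,0,0]],[[0,0,-0.46],[0,0,0]],[[0,0,-0.46],[0,0,0]],[[0,0,-0.46],[0,0,0]]]'; python3 -m handwheel '[[[0,0,0],[0,0,0]],[[0,0,0],[0,0,0]]]' 0; python3 go.py .7136,.1363,.26,97.85 ; python3 - <<'E'
from h import *
im,W=cloud("scene"); cv2.imwrite("pics/s2.png",cv2.convertScaleAbs(cv2.resize(im[60:280,180:420,::-1],None,fx=2.5,fy=2.5),alpha=1.5))
E
```

```text
time_s: 15.35
position: [0.5721, 0.0386, 0.0346]
tool_rot: [[-0.99, -0.138, -0.003], [-0.138, 0.99, -0.002], [0.003, -0.002, -1.0]]
ft_force: [0.1, 0.1, -0.0]
grip_width: 0.0529
gripper_force: 0.0
time_s: 16.25
position: [0.5722, 0.0391, 0.263]
tool_rot: [[-0.99, -0.138, -0.006], [-0.138, 0.99, -0.002], [0.007, -0.001, -1.0]]
ft_force: [0.5, 0.8, -0.6]
grip_width: 0.0532
gripper_force: 0.0
time_s: 16.45
position: [0.5725, 0.0391, 0.2636]
tool_rot: [[-0.99, -0.138, -0.005], [-0.138, 0.99, -0.002], [0.006, -0.001, -1.0]]
ft_force: [0.3, -0.3, -0.1]
grip_width: 0.0247
gripper_force: 0.0
t 16.45 p [0.5725 0.0391 0.2636] yaw 97.93 F [ 0.3 -0.3 -0.1] w 0.0247 gf 0.0 q [  -8.   23.   67.   -0.   90. -106.]
.7136,.1363,.26,97.85 [-0.3063, 0.1537, 0.0054] [-0.0003, -0.0018, 0.0004] 1.0
```

View pics/s2.png

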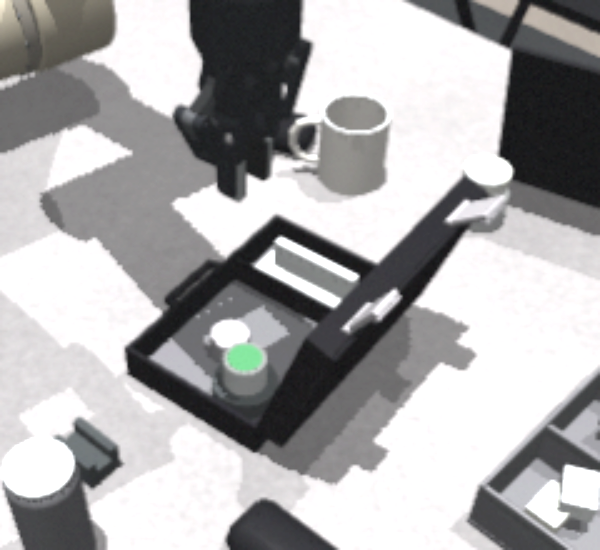

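The lens stands upright at crop position (245,375), clear of the puck and walls, and the gauge is rib up at (318,268). Next I go over the lid and down behind it.

```bash
python3 -m handwheel '[[[-0.306,0.154,0.005],[0,-0.002,0]],[[-0.306,0.154,0.005],[0,-0.002,0]],[[-0.306,0.154,0.005],[0,-0.002,0]],[[-0.306,0.154,0.005],[0,-0.002,0]],[[-0.306,0.154,0.005],[0,-0.002,0]],[[-0.306,0.154,0.005],[0,-0.002,0]],[[-0.306,0.154,0.005],[0,-0.002,0]],[[-0.306,0.154,0.005],[0,-0.002,0]]]' 0;  python3 go.py .7136,.1363,.175,97.85
```

```text
time_s: 17.3
position: [0.7131, 0.1357, 0.2623]
tool_rot: [[-0.991, -0.137, 0.003], [-0.137, 0.991, -0.001], [-0.003, -0.002, -1.0]]
ft_force: [-0.0, 0.6, -0.0]
grip_width: 0.0001
gripper_force: 0.0
t 17.3 p [0.7131 0.1357 0.2623] yaw 97.88 F [-0.   0.6 -0. ] w 0.0001 gf 0.0 q [  1.  41.  36.  -0. 103. -96.]
.7136,.1363,.175,97.85 [-0.0006, 0.0013, 0.1747] [-0.0005, 0.001, 0.0002] 1.0
```

```bash
python3 -m handwheel '[[[0,0.001,0.08],[0,0,0]],[[0,0.001,0.14],[0,0,0]],[[0,0.001,0.172],[0,0,0]],[[0,0.001,0.175],[0,0,0]],[[0,0.001,0.175],[0,0,0]],[[0,0.001,0.175],[0,0,0]]]';  cat > lid.py <<'E'
import numpy as np
from rig import observe
s=observe();p=np.array(s["position"]);c=np.radians(7.85)
x0=(p[0]-.5303)*np.cos(c)+(p[1]-.111)*np.sin(c);y0=-(p[0]-.5303)*np.sin(c)+(p[1]-.111)*np.cos(c); z0=p[2]
print("case",np.round([x0,y0,z0],4))
r=.135
for th in [1.85,1.75,1.65,1.57,1.45,1.3,1.15,1,.85,.7,.55,.4,.3,.2,.1,.05,0,-.02]:
    if th>1.57: x=.08-.16*np.cos(th)+.03*np.sin(th); z=.175
    else: x=.08-r*np.cos(th)+.03*np.sin(th); z=.04+r*np.sin(th)+.03*np.cos(th)
    x+=.011
    print(th,np.round([x,z],4),"row",np.round([(x0-x)/.5,(z0-z)/.5],3))
E
python3 lid.py
```

```text
time_s: 17.9
position: [0.7142, 0.1367, 0.1759]
tool_rot: [[-0.99, -0.138, 0.006], [-0.138, 0.99, -0.001], [-0.006, -0.002, -1.0]]
ft_force: [0.0, -0.4, -0.0]
grip_width: 0.0
gripper_force: 0.0
case [0.1857 0.0003 0.1759]
1.85 [0.1639 0.175 ] row [0.044 0.002]
1.75 [0.149 0.175] row [0.073 0.002]
1.65 [0.1336 0.175 ] row [0.104 0.002]
1.57 [0.1209 0.175 ] row [0.13  0.002]
1.45 [0.1045 0.1776] row [ 0.162 -0.003]
1.3 [0.0838 0.1781] row [ 0.204 -0.004]
1.15 [0.0632 0.1755] row [0.245 0.001]
1 [0.0433 0.1698] row [0.285 0.012]
0.85 [0.0244 0.1612] row [0.323 0.029]
0.7 [0.0071 0.1499] row [0.357 0.052]
0.55 [-0.0084  0.1361] row [0.388 0.08 ]
0.4 [-0.0217  0.1202] row [0.415 0.111]
0.3 [-0.0291  0.1086] row [0.43  0.135]
0.2 [-0.0353  0.0962] row [0.442 0.159]
0.1 [-0.0403  0.0833] row [0.452 0.185]
0.05 [-0.0423  0.0767] row [0.456 0.198]
0 [-0.044  0.07 ] row [0.459 0.212]
-0.02 [-0.0446  0.0673] row [0.461 0.217]
```

```bash
python3 -m handwheel '[[[0.03,0,0.002],[0,0,0]],[[0.045,0,0.002],[0,0,0]],[[0.06,0,0.002],[0,0,0]],[[0.075,0,0.002],[0,0,0]],[[0.09,0,0.002],[0,0,0]],[[0.104,0,0.002],[0,0,0]],[[0.117,0,0.002],[0,0,0]],[[0.13,0,0.002],[0,0,0]],[[0.145,0,0],[0,0,0]],[[0.162,0,-0.003],[0,0,0]]]';  python3 lid.py; python3 - <<'E'
from h import *
im,W=cloud("scene"); cv2.imwrite("pics/s3.png",cv2.convertScaleAbs(cv2.resize(im[40:280,180:440,::-1],None,fx=2.3,fy=2.3),alpha=1.5))
E
```

```text
time_s: 18.9
position: [0.633, 0.1255, 0.1751]
tool_rot: [[-0.99, -0.138, 0.003], [-0.138, 0.99, -0.001], [-0.002, -0.002, -1.0]]
ft_force: [3.8, 0.8, -0.1]
grip_width: -0.0003
gripper_force: 1.6
case [0.1037 0.0004 0.1751]
1.85 [0.1639 0.175 ] row [-0.12  0.  ]
1.75 [0.149 0.175] row [-0.091  0.   ]
1.65 [0.1336 0.175 ] row [-0.06  0.  ]
1.57 [0.1209 0.175 ] row [-0.034  0.   ]
1.45 [0.1045 0.1776] row [-0.002 -0.005]
1.3 [0.0838 0.1781] row [ 0.04  -0.006]
1.15 [0.0632 0.1755] row [ 0.081 -0.001]
1 [0.0433 0.1698] row [0.121 0.011]
0.85 [0.0244 0.1612] row [0.159 0.028]
0.7 [0.0071 0.1499] row [0.193 0.05 ]
0.55 [-0.0084  0.1361] row [0.224 0.078]
0.4 [-0.0217  0.1202] row [0.251 0.11 ]
0.3 [-0.0291  0.1086] row [0.266 0.133]
0.2 [-0.0353  0.0962] row [0.278 0.158]
0.1 [-0.0403  0.0833] row [0.288 0.184]
0.05 [-0.0423  0.0767] row [0.292 0.197]
0 [-0.044  0.07 ] row [0.295 0.21 ]
-0.02 [-0.0446  0.0673] row [0.297 0.216]
```

View pics/s3.png

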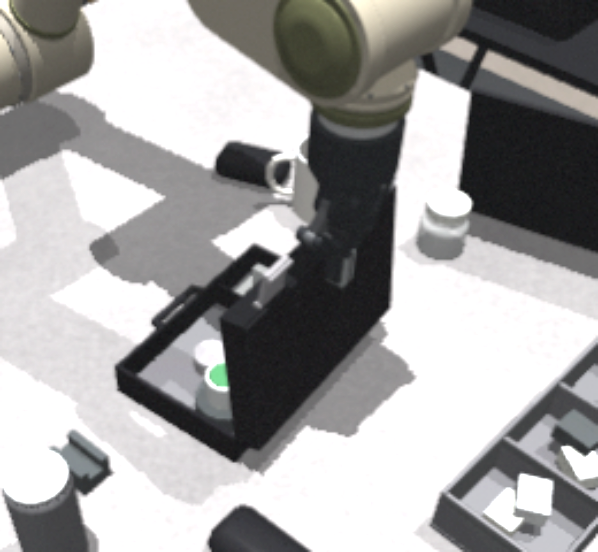

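The lid is now near vertical, with the fingers behind its free edge at crop position (340,265), and it follows with about 4 N. I continue along the arc.

```bash
python3 -m handwheel '[[[0.02,0,-0.006],[0,0,0]],[[0.04,0,-0.006],[0,0,0]],[[0.06,0,-0.004],[0,0,0]],[[0.081,0,-0.001],[0,0,0]],[[0.101,0,0.005],[0,0,0]],[[0.121,0,0.011],[0,0,0]],[[0.14,0,0.019],[0,0,0]],[[0.159,0,0.028],[0,0,0]],[[0.177,0,0.039],[0,0,0]],[[0.193,0,0.05],[0,0,0]]]';  python3 lid.py|sed -n '1p;11,40p'
```

```text
time_s: 19.95
position: [0.5366, 0.1122, 0.1499]
tool_rot: [[-0.99, -0.138, 0.001], [-0.138, 0.99, -0.001], [-0.001, -0.001, -1.0]]
ft_force: [0.3, -0.3, 0.8]
grip_width: -0.0
gripper_force: 0.9
case [0.0064 0.0004 0.1499]
0.7 [0.0071 0.1499] row [-0.001 -0.   ]
0.55 [-0.0084  0.1361] row [0.03  0.028]
0.4 [-0.0217  0.1202] row [0.056 0.059]
0.3 [-0.0291  0.1086] row [0.071 0.083]
0.2 [-0.0353  0.0962] row [0.084 0.107]
0.1 [-0.0403  0.0833] row [0.093 0.133]
0.05 [-0.0423  0.0767] row [0.097 0.146]
0 [-0.044  0.07 ] row [0.101 0.16 ]
-0.02 [-0.0446  0.0673] row [0.102 0.165]
```

```bash
python3 -m handwheel '[[[0.015,0,0.014],[0,0,0]],[[0.03,0,0.028],[0,0,0]],[[0.043,0,0.043],[0,0,0]],[[0.056,0,0.059],[0,0,0]],[[0.064,0,0.071],[0,0,0]],[[0.071,0,0.083],[0,0,0]],[[0.078,0,0.095],[0,0,0]],[[0.084,0,0.107],[0,0,0]],[[0.087,0,0.115],[0,0,0]],[[0.09,0,0.122],[0,0,0]]]';  python3 lid.py|sed -n '1p;14,40p'
```

```text
time_s: 20.95
position: [0.4935, 0.106, 0.0885]
tool_rot: [[-0.99, -0.138, 0.002], [-0.138, 0.99, -0.001], [-0.002, -0.002, -1.0]]
ft_force: [-1.0, 0.1, 0.9]
grip_width: 0.0004
gripper_force: 0.4
case [-0.0371  0.0001  0.0885]
0.3 [-0.0291  0.1086] row [-0.016 -0.04 ]
0.2 [-0.0353  0.0962] row [-0.004 -0.016]
0.1 [-0.0403  0.0833] row [0.006 0.01 ]
0.05 [-0.0423  0.0767] row [0.01  0.024]
0 [-0.044  0.07 ] row [0.014 0.037]
-0.02 [-0.0446  0.0673] row [0.015 0.042]
```

```bash
python3 -m handwheel '[[[0.004,0,0.006],[0,0,0]],[[0.006,0,0.01],[0,0,0]],[[0.008,0,0.015],[0,0,0]],[[0.009,0,0.02],[0,0,0]],[[0.01,0,0.024],[0,0,0]],[[0.011,0,0.028],[0,0,0]],[[0.012,0,0.031],[0,0,0]],[[0.013,0,0.034],[0,0,0]],[[0.014,0,0.037],[0,0,0]],[[0.014,0,0.039],[0,0,0]]]';  python3 lid.py|sed -n '1p;17,40p'
```

```text
time_s: 21.95
position: [0.4869, 0.1051, 0.0699]
tool_rot: [[-0.99, -0.138, 0.003], [-0.138, 0.99, -0.001], [-0.003, -0.002, -1.0]]
ft_force: [-4.2, -0.4, 16.1]
grip_width: 0.0
gripper_force: 8.4
case [-0.0438  0.0001  0.0699]
0.05 [-0.0423  0.0767] row [-0.003 -0.014]
0 [-0.044  0.07 ] row [ 0. -0.]
-0.02 [-0.0446  0.0673] row [0.001 0.005]
```

```bash
python3 -m handwheel '[[[0,0,0.001],[0,0,0]],[[0,0,0.001],[0,0,0]],[[0,0,-0.05],[0,0,0]],[[0,0,-0.15],[0,0,0]],[[0.06,0.08,-0.15],[0,0,0]],[[0.125,0.16,-0.15],[0,0,0]],[[0.125,0.16,-0.15],[0,0,0]],[[0.125,0.16,-0.15],[0,0,0]],[[0.125,0.16,-0.15],[0,0,0]],[[0.125,0.16,-0.15],[0,0,0]]]'; python3 lid.py|sed -n '1p'; python3 - <<'E'
from h import *
c=np.radians(7.85)
for n in("scene","top"):
    im,W=cloud(n); 
    if n=="scene": cv2.imwrite("pics/s4.png",cv2.convertScaleAbs(cv2.resize(im[60:280,180:420,::-1],None,fx=2.5,fy=2.5),alpha=1.5))
    p=W.reshape(-1,3);p=p[np.isfinite(p[:,2])]
    l=np.c_[(p[:,0]-.5303)*np.cos(c)+(p[:,1]-.111)*np.sin(c),-(p[:,0]-.5303)*np.sin(c)+(p[:,1]-.111)*np.cos(c),p[:,2]]
    for x in(-.07,-.03,.03,.07):
        k=l[(abs(l[:,0]-x)<.008)&(l[:,1]<-.03)&(l[:,1]>-.11)&(l[:,2]>.05)&(l[:,2]<.12)];print(n,x,len(k),np.median(k[:,2]).round(4))
    for s in(.08,-.08):
        k=l[(abs(l[:,1]-s)<.014)&(l[:,0]<-.084)&(l[:,0]>-.13)&(l[:,2]>.03)&(l[:,2]<.11)];print("latch",s,len(k),k[k[:,2].argsort()][[0,-1]].round(3) if len(k) else 0)
E
```

```text
time_s: 22.95
position: [0.4145, 0.1751, 0.1439]
tool_rot: [[-0.991, -0.137, 0.003], [-0.137, 0.991, -0.001], [-0.003, -0.002, -1.0]]
ft_force: [1.2, 0.8, 0.0]
grip_width: 0.0003
gripper_force: 0.0
case [-0.106   0.0794  0.1439]
scene -0.07 154 0.0697
scene -0.03 165 0.07
scene 0.03 174 0.0698
scene 0.07 193 0.0695
latch 0.08 105 [[-0.086  0.068  0.066]
 [-0.104  0.092  0.088]]
latch -0.08 131 [[-0.087 -0.075  0.063]
 [-0.114 -0.069  0.078]]
top -0.07 179 0.0697
top -0.03 183 0.0693
top 0.03 178 0.0694
top 0.07 177 0.0694
latch 0.08 0 0
latch -0.08 141 [[-0.085 -0.081  0.06 ]
 [-0.113 -0.079  0.082]]
```

View pics/s4.png

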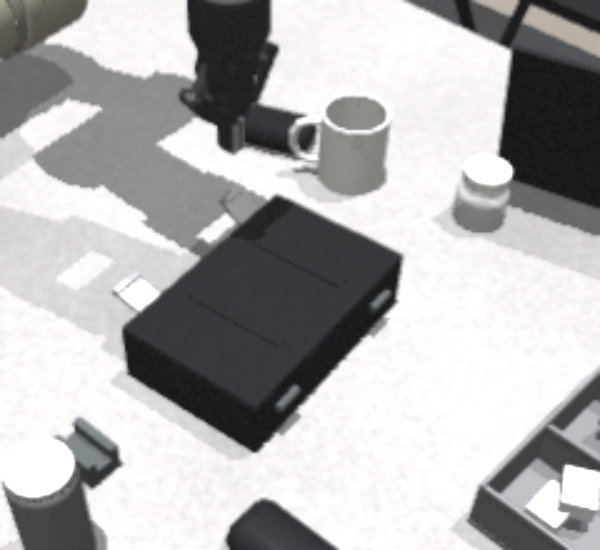

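The lid is shut: its top is level at 69.5 mm front and rear. Both latches are up, the right one at crop position (135,292) and the left one at (240,205). I fold the left one first.

```bash
python3 -m handwheel '[[[0,0,0.06],[0,0,0]],[[0,0,0.1],[0,0,0]],[[0,0,0.125],[0,0,0]],[[0,0,0.15],[0,0,0]],[[0,0,0.175],[0,0,0]],[[0,0,0.2],[0,0,0]],[[0,0,0.22],[0,0,0]],[[0,0,0.238],[0,0,0]],[[0,0,0.238],[0,0,0]],[[0,0,0.238],[0,0,0]]]'; python3 lid.py|sed -n '1p'; python3 -m handwheel '[[[-0.006,0,0],[0,0,0]],[[-0.011,0,0],[0,0,0]],[[-0.015,0,0],[0,0,0]],[[-0.018,0,0],[0,0,0]],[[-0.018,0,0],[0,0,0]]]';  python3 lid.py|sed -n '1p'
```

```text
time_s: 24.05
position: [0.4142, 0.1756, 0.0251]
tool_rot: [[-0.99, -0.138, 0.003], [-0.138, 0.99, -0.001], [-0.003, -0.002, -1.0]]
ft_force: [-0.9, -0.2, -0.4]
grip_width: 0.0003
gripper_force: 0.1
case [-0.1062  0.0798  0.0251]
time_s: 24.55
position: [0.4214, 0.1767, 0.0252]
tool_rot: [[-0.99, -0.138, -0.001], [-0.138, 0.99, -0.002], [0.001, -0.002, -1.0]]
ft_force: [-7.8, -2.4, 4.9]
grip_width: -0.0002
gripper_force: 4.0
case [-0.0989  0.0799  0.0252]
```

```bash
python3 -m handwheel '[[[-0.003,0,0],[0,0,0]],[[-0.005,0,0],[0,0,0]],[[-0.006,0,0],[0,0,0]],[[-0.006,0,0],[0,0,0]]]';  python3 lid.py|sed -n '1p'; python3 -m handwheel '[[[0.04,0,0],[0,0,0]],[[0.06,0,0],[0,0,0]],[[0.06,0,-0.08],[0,0,0]],[[0.06,0,-0.16],[0,0,0]],[[0.06,0,-0.23],[0,0,0]],[[0.06,0,-0.23],[0,0,0]],[[0.06,0,-0.23],[0,0,0]]]'; python3 lid.py|sed -n '1p'
```

```text
time_s: 24.95
position: [0.4213, 0.1767, 0.025]
tool_rot: [[-0.99, -0.139, -0.007], [-0.139, 0.99, -0.003], [0.008, -0.002, -1.0]]
ft_force: [-18.7, -4.2, 14.5]
grip_width: -0.0003
gripper_force: 9.8
case [-0.099  0.08   0.025]
time_s: 25.65
position: [0.3962, 0.1733, 0.1404]
tool_rot: [[-0.99, -0.138, 0.005], [-0.138, 0.99, -0.001], [-0.005, -0.002, -1.0]]
ft_force: [-0.6, -0.3, -0.9]
grip_width: -0.0001
gripper_force: 0.0
case [-0.1243  0.08    0.1404]
```

```bash
python3 -m handwheel '[[[-0.036,-0.32,0],[0,0,0]],[[-0.036,-0.32,0],[0,0,0]],[[-0.036,-0.32,0],[0,0,0]],[[-0.036,-0.32,0],[0,0,0]],[[-0.036,-0.32,0],[0,0,0]],[[-0.036,-0.32,0],[0,0,0]],[[-0.036,-0.32,0],[0,0,0]],[[-0.036,-0.32,0],[0,0,0]]]' >/dev/null; python3 lid.py|sed -n '1p'; python3 -m handwheel '[[[0,0,0.06],[0,0,0]],[[0,0,0.1],[0,0,0]],[[0,0,0.125],[0,0,0]],[[0,0,0.15],[0,0,0]],[[0,0,0.175],[0,0,0]],[[0,0,0.2],[0,0,0]],[[0,0,0.22],[0,0,0]],[[0,0,0.23],[0,0,0]],[[0,0,0.23],[0,0,0]],[[0,0,0.23],[0,0,0]]]'; python3 lid.py|sed -n '1p'
```

```text
case [-0.1067 -0.0787  0.1402]
time_s: 27.45
position: [0.436, 0.0173, 0.0255]
tool_rot: [[-0.99, -0.138, 0.003], [-0.138, 0.99, -0.001], [-0.002, -0.001, -1.0]]
ft_force: [-0.9, -0.4, -0.2]
grip_width: 0.0
gripper_force: 0.5
case [-0.1062 -0.0799  0.0255]
```

```bash
python3 -m handwheel '[[[-0.006,0,0],[0,0,0]],[[-0.011,0,0],[0,0,0]],[[-0.015,0,0],[0,0,0]],[[-0.018,0,0],[0,0,0]],[[-0.021,0,0],[0,0,0]],[[-0.023,0,0],[0,0,0]],[[-0.023,0,0],[0,0,0]]]';  python3 lid.py|sed -n '1p'; python3 -m handwheel '[[[0.03,0,0],[0,0,0]],[[0.06,0,0],[0,0,0]],[[0.06,0,-0.08],[0,0,0]],[[0.06,0,-0.16],[0,0,0]],[[0.06,0,-0.24],[0,0,0]],[[0.1,-0.2,-0.34],[0,0,0]],[[0.1,-0.4,-0.44],[0,0,0]],[[0.1,-0.4,-0.44],[0,0,0]],[[0.1,-0.4,-0.44],[0,0,0]],[[0.1,-0.4,-0.44],[0,0,0]]]'; python3 - <<'E'
from h import *
c=np.radians(7.85)
for n in("scene","top"):
    im,W=cloud(n); cv2.imwrite(f"pics/{n}5.png",cv2.convertScaleAbs(im[...,::-1],alpha=1.4))
    p=W.reshape(-1,3);p=p[np.isfinite(p[:,2])]
    l=np.c_[(p[:,0]-.5303)*np.cos(c)+(p[:,1]-.111)*np.sin(c),-(p[:,0]-.5303)*np.sin(c)+(p[:,1]-.111)*np.cos(c),p[:,2]]
    for s in(.08,-.08):
        k=l[(abs(l[:,1]-s)<.013)&(l[:,0]<-.0825)&(l[:,0]>-.13)&(l[:,2]>.012)&(l[:,2]<.11)];print(n,"latch",s,len(k),k.min(0).round(4),k.max(0).round(4))
    k=l[(abs(l[:,0])<.075)&(abs(l[:,1])<.12)&(l[:,2]<.1)];print("lid z",np.percentile(k[:,2],[5,50,95]).round(4))
E
```

```text
time_s: 28.15
position: [0.4434, 0.0183, 0.0253]
tool_rot: [[-0.99, -0.139, -0.007], [-0.139, 0.99, -0.002], [0.007, -0.001, -1.0]]
ft_force: [-20.4, -11.5, 12.5]
grip_width: -0.0002
gripper_force: 11.0
case [-0.0988 -0.0799  0.0253]
time_s: 29.15
position: [0.4255, -0.1896, 0.2478]
tool_rot: [[-0.991, -0.135, 0.006], [-0.136, 0.991, -0.004], [-0.006, -0.005, -1.0]]
ft_force: [0.4, 0.4, -0.6]
grip_width: -0.0001
gripper_force: 0.0
scene latch 0.08 4 [-0.088   0.0683  0.0596] [-0.0831  0.0886  0.064 ]
scene latch -0.08 5 [-0.087  -0.0877  0.0603] [-0.0842 -0.072   0.064 ]
lid z [0.0676 0.0696 0.0717]
top latch 0.08 28 [-0.0908  0.0677  0.0218] [-0.0826  0.0927  0.0644]
top latch -0.08 28 [-0.0904 -0.092   0.022 ] [-0.0827 -0.0675  0.0648]
lid z [0.066  0.0694 0.0728]
```

View pics/top5.png

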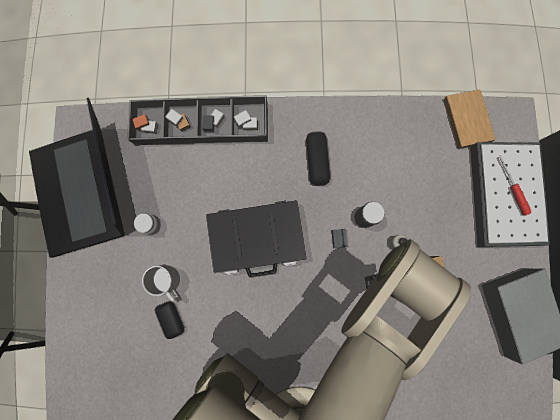

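The lid is shut and both latches look folded, at (228,268) and (288,262), with the bystanders in place. I check the flap angles from the depth before handing in.

```bash
python3 - <<'E'
from h import *
c=np.radians(7.85)
L=[]
for i in range(8):
    im,W=cloud("top"); p=W.reshape(-1,3);p=p[np.isfinite(p[:,2])]
    L.append(np.c_[(p[:,0]-.5303)*np.cos(c)+(p[:,1]-.111)*np.sin(c),-(p[:,0]-.5303)*np.sin(c)+(p[:,1]-.111)*np.cos(c),p[:,2]])
l=np.vstack(L)
for s in(.08,-.08,.06,-.06,0.1,-.1):
  for a in(.02,.03,.04,.05,.06):
    k=l[(abs(l[:,1]-s)<(.012 if abs(s)==.08 else .003))&(l[:,0]<-.06)&(l[:,0]>-.12)&(abs(l[:,2]-a)<.005)];print(s,a,len(k),np.median(k[:,0]).round(4) if len(k) else 0,end=" | ")
  print()
E
```

```text
0.08 0.02 29 -0.09 | 0.08 0.03 35 -0.0896 | 0.08 0.04 0 0 | 0.08 0.05 1 -0.0865 | 0.08 0.06 197 -0.0838 | 
-0.08 0.02 29 -0.0893 | -0.08 0.03 43 -0.0893 | -0.08 0.04 0 0 | -0.08 0.05 2 -0.0808 | -0.08 0.06 192 -0.0835 | 
0.06 0.02 0 0 | 0.06 0.03 0 0 | 0.06 0.04 0 0 | 0.06 0.05 0 0 | 0.06 0.06 17 -0.0824 | 
-0.06 0.02 0 0 | -0.06 0.03 0 0 | -0.06 0.04 0 0 | -0.06 0.05 0 0 | -0.06 0.06 19 -0.0822 | 
0.1 0.02 0 0 | 0.1 0.03 0 0 | 0.1 0.04 0 0 | 0.1 0.05 0 0 | 0.1 0.06 19 -0.0826 | 
-0.1 0.02 0 0 | -0.1 0.03 0 0 | -0.1 0.04 0 0 | -0.1 0.05 0 0 | -0.1 0.06 16 -0.0834 |
```

```bash
python3 - <<'E'
import numpy as np
c=np.radians(7.85)
for x,y in((-.125,-.114),):print(.5303+x*np.cos(c)-y*np.sin(c),.111+x*np.sin(c)+y*np.cos(c))
E
python3 go.py .4221,-.0190,.15,97.85 .4221,-.0190,.025,97.85
```

```text
0.4220415040492362 -0.019004223217857233
t 29.65 p [ 0.4249 -0.1852  0.2454] yaw 97.99 F [0.  0.5 0.1] w -0.0 gf 0.0 q [ -38.   12.   86.    0.   82. -136.]
.4221,-.0190,.15,97.85 [-0.0403, 0.3302, 0.1904] [-0.0004, 0.0007, 0.0008] 1.0
.4221,-.0190,.025,97.85 [-0.0397, 0.3305, 0.4404] [-0.0004, 0.0007, 0.0008] 1.0
```

```bash
python3 -m handwheel '[[[-0.04,0.33,0.19],[0,0,0.001]],[[-0.04,0.33,0.19],[0,0,0.001]],[[-0.04,0.33,0.19],[0,0,0.001]],[[-0.04,0.33,0.19],[0,0,0.001]],[[-0.04,0.33,0.25],[0,0,0.001]],[[-0.04,0.33,0.34],[0,0,0.001]],[[-0.04,0.33,0.42],[0,0,0.001]],[[-0.04,0.33,0.44],[0,0,0.001]],[[-0.04,0.33,0.44],[0,0,0.001]],[[-0.04,0.33,0.44],[0,0,0.001]]]' >/dev/null; python3 lid.py|sed -n '1p'; python3 -m handwheel '[[[-0.015,0,0],[0,0,0]],[[-0.03,0,0],[0,0,0]],[[-0.045,0,0],[0,0,0]],[[-0.055,0,0],[0,0,0]],[[-0.062,0,0],[0,0,0]],[[-0.066,0,0],[0,0,0]],[[-0.069,0,0],[0,0,0]],[[-0.069,0,0],[0,0,0]]]'|grep ft; python3 lid.py|sed -n 1p
```

```text
case [-0.1243 -0.1151  0.0258]
ft_force: [-16.7, -2.3, 5.1]
case [-0.0944 -0.1138  0.0246]
```

The wall touch suggests the finger may widen higher up, so the earlier push could have borne on the hinge rather than the flap tip. I press both flaps again low down with the tool tilted tip-forward.

```bash
python3 -m handwheel '[[[0.04,0,0],[0,0,0]],[[0.07,0,0],[0,0,0]],[[0.07,0.068,0],[0,-0.045,0]],[[0.07,0.068,0],[0,-0.083,0]],[[0.07,0.068,0],[0,-0.083,0]],[[0.07,0.068,0],[0,-0.083,0]],[[0.07,0.068,0],[0,-0.083,0]]]'; python3 lid.py|sed -n 1p
```

```text
time_s: 32.15
position: [0.4188, 0.013, 0.0255]
tool_rot: [[-0.957, -0.134, 0.258], [-0.13, 0.991, 0.033], [-0.26, -0.002, -0.966]]
ft_force: [-0.0, -0.3, -0.5]
grip_width: -0.0001
gripper_force: 0.0
case [-0.1239 -0.0818  0.0255]
```

```bash
python3 -m handwheel '[[[-0.02,0,0.005],[0,0,0]],[[-0.035,0,0.009],[0,0,0]],[[-0.045,0,0.012],[0,0,0]],[[-0.05,0,0.013],[0,0,0]],[[-0.053,0,0.014],[0,0,0]],[[-0.056,0,0.015],[0,0,0]],[[-0.056,0,0.015],[0,0,0]]]'|grep ft; python3 lid.py|sed -n 1p;  python3 -m handwheel '[[[-0.003,0,0.001],[0,0,0]],[[-0.006,0,0.002],[0,0,0]],[[-0.006,0,0.002],[0,0,0]]]'|grep ft; python3 lid.py|sed -n 1p
```

```text
ft_force: [-5.2, -3.1, 2.8]
case [-0.0972 -0.0809  0.0251]
ft_force: [-16.9, -8.4, 10.2]
case [-0.0966 -0.0801  0.0243]
```

```bash
python3 -m handwheel '[[[0.05,0,-0.014],[0,0,0]],[[0.106,0,-0.028],[0,0,0]],[[0.106,0.1,-0.028],[0,0,0]],[[0.106,0.2,-0.028],[0,0,0]],[[0.106,0.32,-0.028],[0,0,0]],[[0.106,0.32,-0.028],[0,0,0]],[[0.06,0.32,-0.016],[0,0,0]],[[0.06,0.32,-0.016],[0,0,0]],[[0.06,0.32,-0.016],[0,0,0]],[[0.06,0.32,-0.016],[0,0,0]]]'|grep ft; python3 lid.py|sed -n 1p;  python3 -m handwheel '[[[-0.02,0,0.005],[0,0,0]],[[-0.035,0,0.009],[0,0,0]],[[-0.045,0,0.012],[0,0,0]],[[-0.052,0,0.014],[0,0,0]],[[-0.057,0,0.015],[0,0,0]],[[-0.06,0,0.016],[0,0,0]],[[-0.062,0,0.017],[0,0,0]],[[-0.062,0,0.017],[0,0,0]]]'|grep ft; python3 lid.py|sed -n 1p
```

```text
ft_force: [-0.1, -0.6, -0.2]
case [-0.1245  0.0785  0.0246]
ft_force: [-18.7, -3.9, 11.9]
case [-0.0968  0.079   0.0234]
```

Both flaps stop at the same place (tip face at case x of about -0.086) with about 18 N. Now I retreat and take a last look.

```bash
python3 -m handwheel '[[[0.06,0,-0.016],[0,0,0]],[[0.11,0,-0.03],[0,0,0]],[[0.11,0,-0.13],[0,0,0]],[[0.11,0,-0.23],[0,0,0]],[[0.11,0,-0.33],[0,0.04,0]],[[0.11,0,-0.4],[0,0.083,0]],[[0.11,0,-0.4],[0,0.083,0]],[[0.11,0,-0.4],[0,0.083,0]],[[0.11,0,-0.4],[0,0.083,0]]]'; python3 -m handwheel '[[[0,0,0],[0,0,0]],[[0,0,0],[0,0,0]],[[0,0,0],[0,0,0]]]' >/dev/null; python3 - <<'E'
from h import *
c=np.radians(7.85)
im,W=cloud("scene"); cv2.imwrite("pics/s6.png",cv2.convertScaleAbs(im[...,::-1],alpha=1.4))
for n in("scene","top"):
    im,W=cloud(n);p=W.reshape(-1,3);p=p[np.isfinite(p[:,2])]
    l=np.c_[(p[:,0]-.5303)*np.cos(c)+(p[:,1]-.111)*np.sin(c),-(p[:,0]-.5303)*np.sin(c)+(p[:,1]-.111)*np.cos(c),p[:,2]]
    for x in(-.07,.07):
        k=l[(abs(l[:,0]-x)<.008)&(abs(l[:,1])<.11)&(l[:,2]>.05)&(l[:,2]<.1)];print(n,x,len(k),np.median(k[:,2]).round(4))
    for s in(.08,-.08):
        k=l[(abs(l[:,1]-s)<.013)&(l[:,0]<-.084)&(l[:,0]>-.13)&(l[:,2]>.012)&(l[:,2]<.11)];print("latch",s,len(k),k.min(0).round(4) if len(k) else 0)
E
```

```text
time_s: 35.85
position: [0.3245, 0.1626, 0.2029]
tool_rot: [[-0.991, -0.135, 0.004], [-0.135, 0.991, -0.001], [-0.003, -0.002, -1.0]]
ft_force: [-0.4, -0.5, -1.3]
grip_width: -0.0002
gripper_force: 0.0
scene -0.07 385 0.0696
scene 0.07 461 0.0695
latch 0.08 3 [-0.0865  0.0679  0.0603]
latch -0.08 5 [-0.0868 -0.0885  0.0604]
top -0.07 492 0.0692
top 0.07 475 0.0694
latch 0.08 22 [-0.0908  0.0675  0.0225]
latch -0.08 21 [-0.0904 -0.0916  0.0204]
```

View pics/s6.png

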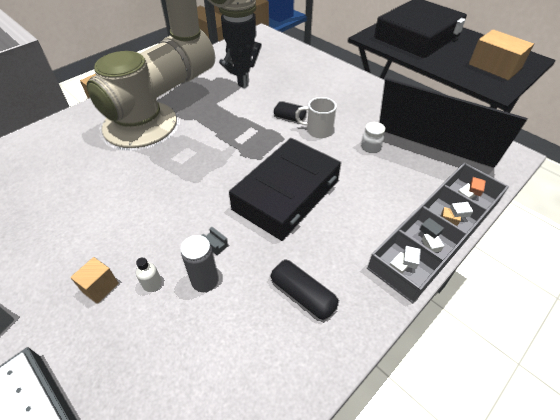

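The case is shut at (285,188), no latch sticks out, and every bystander is where it began. The robot is clear, so I hand in.

```bash
python3 -c "
from rig import close_job
print(close_job())"
```

```text
the job is handed in; nothing more can be done
None
```

The job is handed in at about 36 s of the 72 s: the lens stands upright beside the puck, the gauge lies rib up in the narrow bay, the lid measures fully shut, and both latches were then pressed to their stops; the last pictures showed nothing else moved, but no verdict came back.

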